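# Shift the gated drive selector into third

## Task

A drive selector taken from an electric vehicle stands on the bench for testing; its upright lever is somewhere in the left lane of a gate with three lanes joined by a cross channel. Push the ball of the lever with the fingers: into the cross channel, straight across to the right without shifting into the middle lane, then forward (away from the robot) fully home into the third slot, and leave it there. Only push, gently: never pinch or grip the lever, and leave the things lying around the selector where they are.

Things in the scene. Friction and masses are not known exactly. Their poses are not given: they have to be found in the camera images.
- selector: grey selector box 108 (x) x 136 (y) mm, fixed to the bench on a dark base plate 124 x 170 x 8 mm; its top, an aluminium gate plate, is at z = 80 mm. Origin: centre of the underside, on the bench; x points forward (away from the robot, yaw within 0.25 rad), y to the left, z up
- gate_centre (a point): centre of the gate, on the plate. Three straight lanes along the selector's x, 13 mm wide, at 24 mm to the left (first), 0 (second) and 24 mm to the right (third), open forward and backward, are joined here by one cross channel along y, 13 mm wide, with rounded corners. One, two, three red dots mark the forward slots
- lever_pivot (a point): point 63 mm under the plate surface at the gate centre about which the lever leans, z = 17 mm; its 8 mm steel stem moves only along the lanes and the channel and cannot be lifted out
- lever_ball (a point): centre of the black ball, 32 mm diameter, on the lever, 130 mm from the pivot: z about 147 mm upright, 131 mm in a corner. Lanes are about 48 mm apart at the ball; it goes about 38 to 41 mm forward or back of the channel. Friction holds the lever where it is left; pushing the ball takes about 2 N
- third_slot (a point): point on the plate surface at the forward end of the third slot (right, forward), where the stem finally stands; fixed to the selector
- across (a joint): sideways lean of the lever, rad: -0.38 in the first (left) lane, 0 in the middle lane, +0.38 in the third (right) lane
- fore (a joint): forward lean of the lever, rad: 0 in the cross channel, positive forward, +0.32 at the forward end stop, -0.32 at the backward one; the channel leaves it free within about 0.04 either way
- heat_sink: loose finned aluminium heat sink, 40 x 50 x 27 mm, left of the selector; origin at the centre of its underside; bystander
- big_capacitor: loose blue capacitor standing upright, 35 mm diameter, 51 mm high, right of the selector; origin at the centre of its underside; bystander
- screwdriver_red: loose small red screwdriver, 187 mm long, 23 mm thick, lying along the selector's near side; origin at the centre of its underside; bystander
- hot_air_stand: fixed stand with the black hot-air handpiece, 237 mm tall, about 95 x 85 mm, on the bench to the right of the work (origin at the foot): an obstacle to go over or round
Mind the look-alikes: they are no part of the job. There is more than one size of the selector; the job needs the larger.

How it is judged:
By the outcome, as a careful person would: the job done as asked, in the order asked, and still so for the second after the job is handed in, with the robot touching nothing.
It also fails if it takes over 72 s, if anything falls off the work surface, if the arm or the gripper's body presses on something with over 40 N, if the wrist force passes 120 N, or if a joint passes its speed limit or range.

## Robot

A 6-joint arm with a two-finger parallel gripper is mounted at the origin on a cart in front of the work surface, level with it; the furniture and walls round the work are solid. World frame = base frame: x ahead of the robot, y to its left, z up, the work surface at z = 0. Lengths are in mm, angles in rad, forces in N, time in s.
With the tool pointing down it reaches from about 300 to 775 mm from the base axis. Payload 14.6 kg.
Tool frame: the origin (TCP) lies at the very end of the fingers, on their centre line; the grasp point (between the pads) lies 19 mm behind it; z points along the fingers, y is the line along which they close (so a half turn about z gives the same grasp; the last joint's range is limited). The gripper opens to 94 mm and grips with 3 to 60 N. Pads are 16 mm wide; open, the fingers measure 119 mm over their backs; the gripper's body (75 mm by 177 mm) begins 78 mm behind the grasp point.
Start: joints at [-1.214, 0.3, 1.521, -0, 1.321, -0.067], TCP at [226.167, -501.336, 205.446] pointing down, gripper open.
Joint ranges: [-3.03, 3.03], [-0.79, 2.21], [0.23, 2.52], [-1.04, 4.18], [0, 3.07], [-2.55, 2.55]. Speed limits (rad/s): [2.22, 2.22, 2.57, 3.14, 3.14, 3.14].

## Interface

Orientations are given as [roll, pitch, yaw] about the fixed x, y, z axes, in that order (R = Rz(yaw) Ry(pitch) Rx(roll)).
In Python, from cell import manip, eyes, ticket gives the robot as it stands. The module is installed in compiled form; this text tells all that it offers.
- The arm moves only by the tool arm_command, never from a script. Its argument "plan" is a list of rows, each a list of 5 numbers: the opening, from -1 (shut) to 1 (fully open), then the shift along the tool's x, y, z in m, then the turn about the tool's z in rad. In form: [[jaw, dx, dy, dz, roll], ...]. A call has 1 to 20 rows; each row shifts and turns the commanded pose from where the row before left it, along the tool's axes as they then stand; what a row does not reach is not made up. A row lasts 1/8 s, in which the tool goes at most 62.5 mm and 10.7 degrees, less where a joint would pass 70% of its speed; a pose out of reach is approached as far as the arm can. A call is refused whole if a number of a shift passes 0.0625 or a number of a turn 0.188, either way. A call with a gripper value outside its range is refused whole. The fingers move at their own pace and stop on an object; "newtons" is the grip in N (left out, the last holds). Time passes only in rows, so rows that do not move let the fingers close. It gives the time, the measured TCP pose, the force, the opening and the grip force at its end, in the units of the state.
- manip.read_state(): the state, without advancing time (a new reading comes with each control period).
- eyes.camera(name): name is "scene" or "top" or "wrist"; returns a dict with "img" (480x640x3 uint8, blue, green, red), "z_map" (480x640 float32, mm along the optical axis (not along the pixel's ray), 0 where there is no reading), "fx", "fy", "cx", "cy" (pixels), "eye" and "orientation" of the camera in the world. Camera axes: x right, y down, z forward; pixel columns grow to the right and rows downward; lengths in mm; the calibration is good to about 2 mm. The wrist camera is an equidistant fisheye: a pixel r from the principal point sees the ray r / f radians off the axis. A picture is of the moment at which its call begins.
- ticket.sign_off(): hands the job in; it is judged then, once.
The state is a dict: "clock": time; "joints": joint angles; "qd": joint speeds; "effort": joint torques, N m; "eef_pos": TCP position; "eef_rot": TCP orientation; "wrist_force": force on the tool from outside, world axes, zero at the start; "moment": the same for the moment, N m; "finger_gap": finger opening in mm; "finger_force": force on a finger pad.
Only numpy, scipy, OpenCV 4.12 (cv2) and the standard library are available. Lean on these libraries where they do the work, as an engineer would, in place of code of your own. Each camera call takes 0.05 s, during which the arm holds its last target. There are 200 camera calls.

## Working session

There is one attempt and no reset: what is moved stays moved. The work goes in short steps, Python scripts to look and compute and a tool call to move; the robot and the scene stay as the last step left them, time stands still between calls to the robot, and variables do not carry over. Pictures are saved under pics/ and viewed, at most 10 in all, crops included, and the job is handed in when it is done.

Besides the shell and the picture viewer there is one more tool, called as name(argument=value, ...), one argument or row to a line, values as JSON. arm_command: Moves the arm, as the interface text tells. Its arguments: {"type":"object","properties":{"plan":{"type":"array"},"newtons":{"type":"number"}},"required":["plan"]}

```bash
mkdir -p pics
cat > h.py <<'E'
import numpy as np,cv2
from scipy.spatial.transform import Rotation as R
from cell import manip,eyes,ticket
def P(c,u,v,z=None):
    o=np.array(c['orientation'],float)
    M=o if o.shape==(3,3) else (R.from_euler('xyz',o).as_matrix() if o.size==3 else R.from_quat(o).as_matrix())
    d=M@np.array([(u-c['cx'])/c['fx'],(v-c['cy'])/c['fy'],1])
    if z is None: return np.array(c['eye'])+d*c['z_map'][int(v),int(u)]
    return np.array(c['eye'])+d*(z-c['eye'][2])/d[2]
E
python3 - <<'E'
from h import *
import pickle
for n in('top','scene'):
    c=eyes.camera(n);cv2.imwrite(f'pics/{n}1.png',c['img']);pickle.dump(c,open(n+'.pkl','wb'));print(n,c['eye'],c['orientation'],c['fx'],c['cx'],c['cy'])
print(manip.read_state())
E
```

```text
top [426.07868691  -9.23598446 930.46759844] [-2.9385954   0.00360508 -1.7323665 ] 447.8459160202965 313.4678561477644 236.5852692174794
scene [-97.0104535  391.79739605 847.54019476] [-2.3115845   0.01743549 -2.12153196] 508.69091428503657 318.3590174844316 241.91629263356248
{'clock': 0.1, 'joints': array([-1.21360107e+00,  3.00389551e-01,  1.52151090e+00,  1.69017850e-06,
        1.32071166e+00, -6.65787750e-02]), 'qd': array([ 0.00107025, -0.00133847, -0.00222567,  0.00062815, -0.00068937,
        0.00227469]), 'effort': array([-1.09385746e-03, -5.32650983e+01, -3.53287089e+01,  7.08416943e-02,
        2.34944432e-02, -6.03527656e-05]), 'eef_pos': array([ 226.08782632, -501.12408746,  204.96075293]), 'eef_rot': array([-3.14057556e+00, -6.94576932e-05,  4.23773579e-01]), 'wrist_force': array([-0.17812822,  0.21382428,  0.22882116]), 'moment': array([-0.01220012, -0.00259462, -0.03101537]), 'finger_force': 0.0, 'finger_gap': 94.15141502003365}
```

View pics/top1.png

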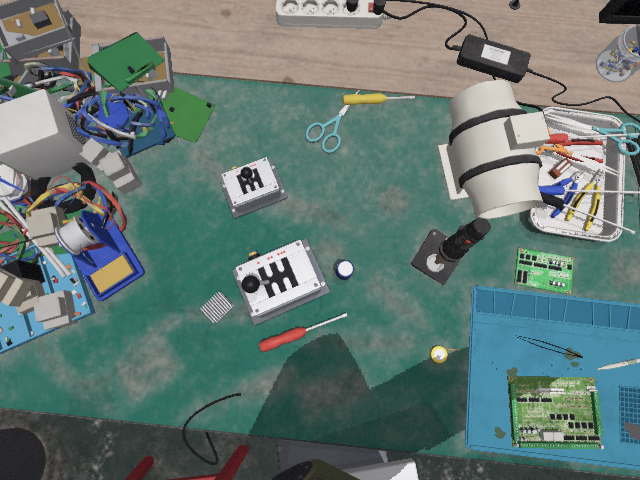

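View pics/scene1.png

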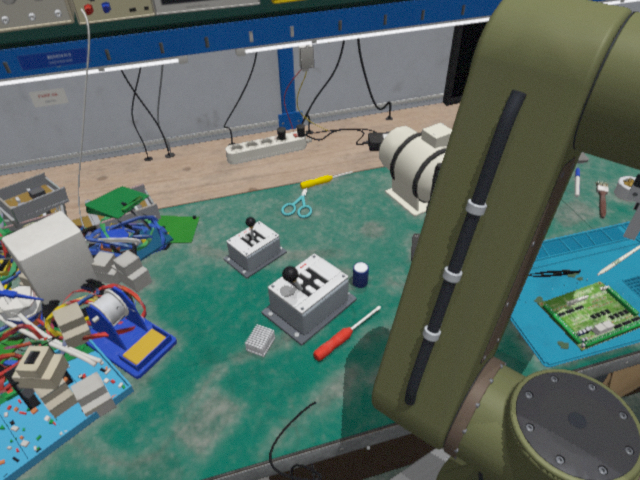

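The top view shows two selectors: a smaller one at about (252,185) and a larger one at about (280,278). The larger one has the heat sink (217,307), the capacitor (344,269) and the red screwdriver (300,333) round it, so it fits the description. I'll confirm it in an enlarged crop.

Run:
```python
from h import *
import pickle
c=pickle.load(open('top.pkl','rb'))
im=c['img'][225:345,205:365];cv2.imwrite('pics/crop1.png',cv2.resize(im,None,fx=5,fy=5,interpolation=cv2.INTER_CUBIC))
for u,v in [(250,284),(280,290),(310,290),(217,307),(344,268),(300,333),(480,228),(290,300),(265,265)]: print(u,v,P(c,u,v).round(1))
```

```text
250 284 [519.5  90.2 151.4]
280 290 [508.   44.9  77.2]
310 290 [498.7 -11.3  77.8]
217 307 [501.5 182.1   3.6]
344 268 [533.1 -84.7  49.9]
300 333 [422.8  21.7  21. ]
480 228 [ 538.7 -293.1  235.5]
290 300 [486.5  29.1  74.4]
265 265 [560.   66.4  77.2]
```

View pics/crop1.png

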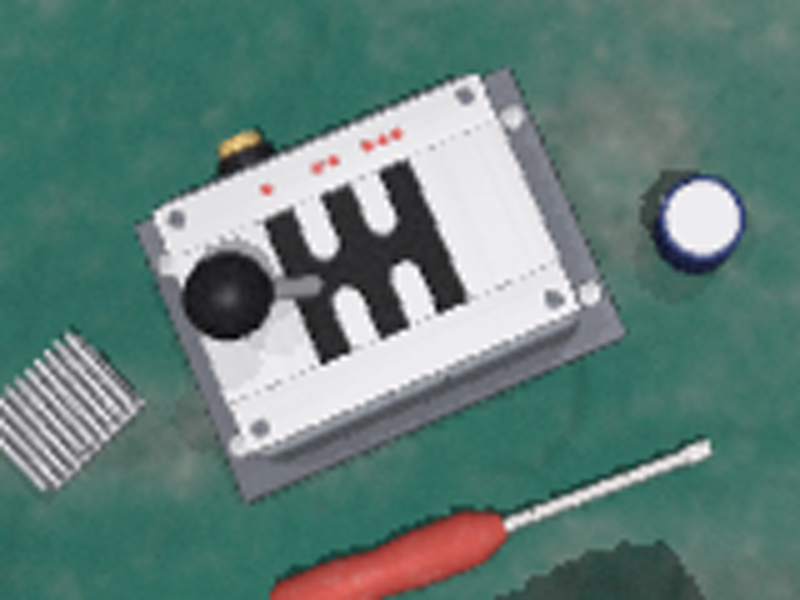

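The crop confirms it: large selector with one, two and three dots. The plate screws are at crop (177,218), (465,96), (556,299) and (260,428). The lane ends are at (282,215), (398,168), (452,303) and (333,358). The ball is at (228,295), in the left lane.

```bash
cat > geo.py <<'E'
from h import *
import pickle
from scipy.optimize import least_squares
def ball(c,u,v,G,yaw):
    piv=np.array([G[0],G[1],17.]);
    def f(z): return np.linalg.norm(P(c,u,v,z)-piv)-130
    from scipy.optimize import brentq
    z=brentq(f,100,160) if f(100)*f(160)<0 else 140
    b=P(c,u,v,z);d=b-piv;x=d[:2]@[np.cos(yaw),np.sin(yaw)];y=d[:2]@[-np.sin(yaw),np.cos(yaw)]
    return b,(x,y)
E
python3 - <<'E'
from geo import *
c=pickle.load(open('top.pkl','rb'))
F=lambda l:np.array([P(c,205+x/5-.4,225+y/5-.4,80) for x,y in l])
s=F([(177,218),(465,96),(556,299),(260,428)]);l=F([(282,215),(398,168),(452,303),(333,358)])
print(s.round(1),s.mean(0),'\n',l.round(1),l.mean(0))
for q in(s,l):
    for a,b in((1,0),(2,3)):
        d=q[b]-q[a] if 0 else q[0 if a==1 else 3]-q[a]; print(np.linalg.norm(d),np.arctan2(-d[0],d[1]))
    for a,b in((0,3),(1,2)):
        d=q[a]-q[b];print(np.linalg.norm(d),np.arctan2(d[1],d[0]))
# depth-based plate: points of z 74..84 -> minAreaRect
v,u=np.mgrid[225:345,205:365];pts=np.array([P(c,a,b) for a,b in zip(u.ravel(),v.ravel())])
for lo,hi in((72,84),(3,12)):
    m=pts[(pts[:,2]>lo)&(pts[:,2]<hi)&(pts[:,0]>460)&(pts[:,1]<135)&(pts[:,1]>-65)]
    print(cv2.minAreaRect(m[:,:2].astype(np.float32)),np.median(m[:,2]))
G=l.mean(0)
print(ball(c,205+228/5-.4,225+295/5-.4,G,0.13))
E
```

```text
[[561.1 114.2  80. ]
 [590.3  -1.8  80. ]
 [507.2 -23.8  80. ]
 [477.4  93.6  80. ]] [534.00558309  45.53859389  80.        ] 
 [[555.8  74.4  80. ]
 [566.6  27.9  80. ]
 [512.1  15.3  80. ]
 [498.8  62.9  80. ]] [533.33256809  45.12519389  80.        ]
119.61343318350593 0.24592202207180858
121.1738251505549 0.24860218526420938
86.21489496799084 0.24113834938621165
85.89680884162169 0.25928187376201317
47.7244228849462 0.22851674135806113
49.32729035948366 0.27197936920045274
58.11148071811099 0.1998392903848353
55.94447636243822 0.22655094194857792
((533.5048217773438, 45.647987365722656), (106.53602600097656, 136.0706024169922), 14.052766799926758) 79.55801951086369
((563.2761840820312, 35.701820373535156), (204.8064422607422, 198.62977600097656), 0.6447151303291321) 7.592060403460209
(array([521.81050571,  91.48733845, 137.90406788]), (np.float64(-5.414721138356768), np.float64(47.46458853050264)))
```

Run:
```python
from geo import *
G=np.array([533.7,45.5]);yaw=.245
for n,(u0,v0) in(('top',(250,284)),('scene',(291,273))):
    c=pickle.load(open(n+'.pkl','rb'))
    v,u=np.mgrid[v0-14:v0+15,u0-14:u0+15];g=c['img'][v,u].max(-1)<70
    pts=np.array([P(c,a,b) for a,b in zip(u[g],v[g])]);pts=pts[pts[:,2]>122]
    s=least_squares(lambda p:np.linalg.norm(pts-p,axis=1)-16,pts.mean(0)-[0,0,12],loss='soft_l1')
    d=s.x[:2]-G;print(n,len(pts),s.x,d@[np.cos(yaw),np.sin(yaw)],d@[-np.sin(yaw),np.cos(yaw)],np.abs(s.fun).mean())
    print('pivot dist',np.linalg.norm(s.x-[*G,17]))
```

```text
top 232 [521.58676489  91.58977624 138.1288624 ] -0.5721347711019535 47.65155401506129 4.180903033213014
pivot dist 130.16604489518525
scene 177 [522.69576687  90.27105932 139.0386485 ] 0.18388630824911587 46.103222066902646 6.326104809805316
pivot dist 130.45678451912184
```

arm_command(
  plan=[
    [-1,0,0,-0.035],
    [-1,0,0,-0.035],
    [-1,0,0,-0.035],
  ],
)

```text
validation failed for argument at $.pl...
```

The ball is at selector (0,+47), so it already stands at the channel's level in the left lane. The height and the 130 mm radius to the pivot both agree.

arm_command(
  plan=[
    [-1,0,0,-0.035,0],
    [-1,0,0,-0.035,0],
    [-1,0,0,-0.035,0],
    [-1,0.0435,-0.0385,0,0],
    [-1,0.0435,-0.0385,0,0],
    [-1,0.0435,-0.0385,0,0],
    [-1,0.0435,-0.0385,0,0],
    [-1,0.0435,-0.0385,0,0],
    [-1,0.0435,-0.0385,0,0],
    [-1,0.0435,-0.0385,0,0],
    [-1,0.0435,-0.0385,0,0],
    [-1,0.0435,-0.0385,0,0],
    [-1,0.0435,-0.0385,0,0],
    [-1,0.0435,-0.0385,0,0],
    [-1,0.0435,-0.0385,0,0],
    [-1,0,0,0,0],
  ],
)

```text
clock: 2.1
eef_pos: [512.3, 137.2, 309.1]
eef_rot: [-3.141, 0.002, 0.428]
wrist_force: [-1.0, 0.1, -0.9]
finger_gap: 0.3
finger_force: 0.0
```

arm_command(
  plan=[
    [-1,0,0,0,-0.174],
    [-1,0,0,0,-0.174],
    [-1,0,0,0,-0.174],
    [-1,0,0,0,-0.174],
    [-1,0,0,0,-0.174],
    [-1,0,0,0,-0.174],
    [-1,0,0,0,-0.174],
    [-1,0,0,0,-0.174],
    [-1,0,0,0,0],
    [-1,0,0,0,0],
  ],
)

```text
clock: 3.35
eef_pos: [511.9, 134.0, 310.5]
eef_rot: [-3.142, 0.0, 1.811]
wrist_force: [-0.4, 0.1, -0.3]
finger_gap: 0.5
finger_force: 0.0
```

arm_command(
  plan=[
    [-1,0,0,0.04,0],
    [-1,0,0,0.04,0],
    [-1,0,0,0.04,0],
    [-1,0,0,0.04,0],
    [-1,0,0,0.025,0],
    [-1,0,0,0,0],
    [-1,0,0,0,0],
  ],
)

```text
clock: 4.22
eef_pos: [512.6, 134.5, 126.7]
eef_rot: [3.14, 0.0, 1.815]
wrist_force: [-0.3, -0.2, 0.7]
finger_gap: 0.6
finger_force: 0.0
```

arm_command(
  plan=[
    [-1,-0.004,0,0,0],
    [-1,-0.004,0,0,0],
    [-1,-0.004,0,0,0],
    [-1,-0.004,0,0,0],
    [-1,-0.004,0,0,0],
    [-1,-0.004,0,0,0],
    [-1,-0.004,0,0,0],
    [-1,-0.002,0,0,0],
  ],
)

```text
clock: 5.22
eef_pos: [519.3, 105.2, 125.5]
eef_rot: [3.141, -0.0, 1.816]
wrist_force: [-0.8, 3.0, 3.0]
finger_gap: 0.3
finger_force: 1.5
```

Run:
```python
from geo import *
c=eyes.camera('scene');cv2.imwrite('pics/s2.png',cv2.resize(c['img'][180:360,190:430],None,fx=3,fy=3,interpolation=cv2.INTER_CUBIC))
```

```text
(no output)
```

View pics/s2.png

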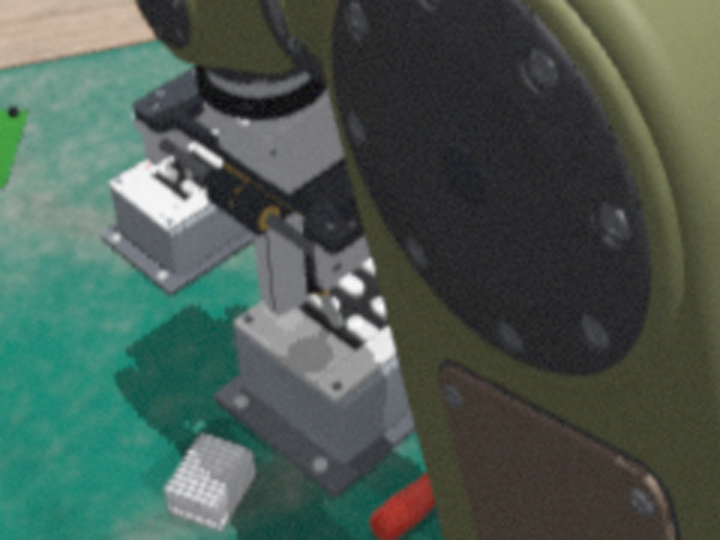

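The ball is hidden behind the closed fingers at about (285,265), with light contact (3 N). I'll keep pushing to the right and then check with the wrist camera.

arm_command(
  plan=[
    [-1,-0.004,0,0,0],
    [-1,-0.004,0,0,0],
    [-1,-0.004,0,0,0],
    [-1,-0.004,0,0,0],
    [-1,-0.004,0,0,0],
    [-1,0,0,0,0],
  ],
)

```text
clock: 6.02
eef_pos: [524.1, 85.6, 125.3]
eef_rot: [-3.141, 0.0, 1.815]
wrist_force: [-1.0, 0.5, 0.7]
finger_gap: 0.2
finger_force: 0.6
```

Run:
```python
from geo import *
w=eyes.camera('wrist')['img'];t=eyes.camera('top')['img'][195:345,190:390]
t=cv2.resize(t,(640,480),interpolation=cv2.INTER_CUBIC)
cv2.imwrite('pics/w3.png',cv2.resize(np.hstack([w,t]),(800,300),interpolation=cv2.INTER_AREA))
```

```text
(no output)
```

View pics/w3.png

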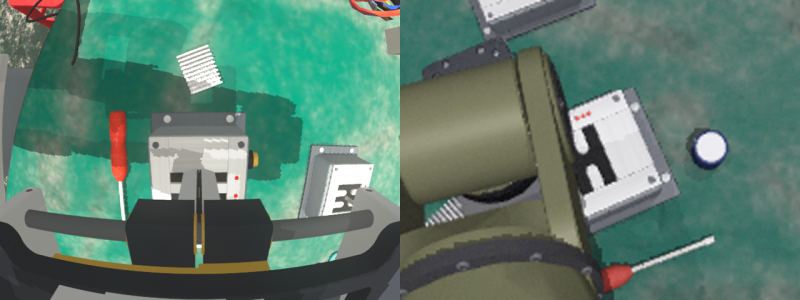

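The wrist view (left half) shows the fingers at (200,210) over the gate. The ball is hidden behind them; the bystanders are untouched. I'll push on, watching the force.

arm_command(
  plan=[
    [-1,-0.004,0,0,0],
    [-1,-0.004,0,0,0],
    [-1,-0.004,0,0,0],
    [-1,-0.004,0,0,0],
    [-1,-0.004,0,0,0],
    [-1,-0.004,0,0,0],
    [-1,-0.004,0,0,0],
  ],
)

```text
clock: 7.0
eef_pos: [531.0, 58.5, 125.4]
eef_rot: [3.142, 0.0, 1.816]
wrist_force: [-0.5, 1.3, 1.4]
finger_gap: 0.5
finger_force: 0.9
```

arm_command(
  plan=[
    [-1,-0.004,0,0,0],
    [-1,-0.004,0,0,0],
    [-1,-0.004,0,0,0],
    [-1,-0.004,0,0,0],
    [-1,-0.004,0,0,0],
    [-1,-0.004,0,0,0],
  ],
)

```text
clock: 7.75
eef_pos: [536.7, 35.2, 125.3]
eef_rot: [-3.141, -0.0, 1.816]
wrist_force: [-0.5, 1.2, -0.1]
finger_gap: 0.4
finger_force: 0.9
```

arm_command(
  plan=[
    [-1,-0.003,0,0,0],
    [-1,-0.002,0,0,0],
  ],
)

```text
clock: 8.0
eef_pos: [538.0, 30.5, 125.4]
eef_rot: [-3.142, -0.0, 1.816]
wrist_force: [-0.5, 1.1, -1.2]
finger_gap: 0.6
finger_force: 0.9
```

arm_command(
  plan=[
    [-1,-0.002,0,0,0],
    [-1,-0.002,0,0,0],
  ],
)

```text
clock: 8.25
eef_pos: [538.9, 26.7, 125.4]
eef_rot: [3.142, -0.0, 1.816]
wrist_force: [-0.0, 0.8, -1.1]
finger_gap: 0.6
finger_force: 0.9
```

arm_command(
  plan=[
    [-1,-0.0015,0,0,0],
    [-1,-0.0015,0,0,0],
  ],
)

```text
clock: 8.5
eef_pos: [539.7, 23.8, 125.4]
eef_rot: [-3.142, -0.0, 1.816]
wrist_force: [-0.9, 1.7, -2.2]
finger_gap: 0.4
finger_force: 0.9
```

Run:
```python
from geo import *
t=eyes.camera('top')['img'][225:345,205:365]
cv2.imwrite('pics/t4.png',cv2.resize(t,None,fx=4,fy=4,interpolation=cv2.INTER_CUBIC))
```

```text
(no output)
```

View pics/t4.png

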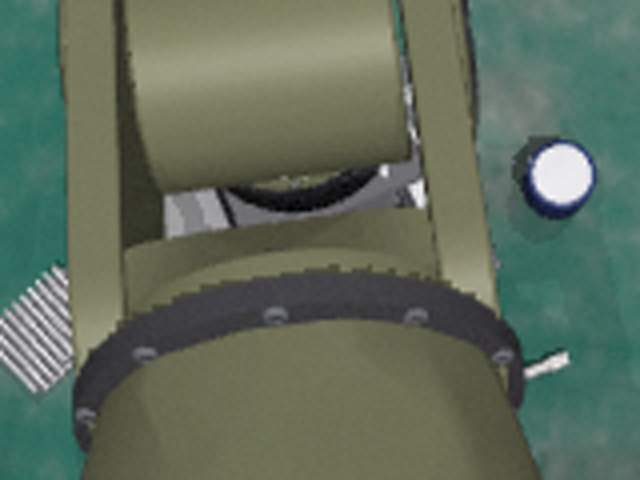

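The arm hides the selector from above. I'll feel for the lane wall in small steps.

arm_command(
  plan=[
    [-1,-0.001,0,0,0],
    [-1,-0.001,0,0,0],
  ],
)

```text
clock: 8.8
eef_pos: [540.1, 21.9, 125.5]
eef_rot: [-3.142, -0.0, 1.816]
wrist_force: [-0.2, 2.0, -2.1]
finger_gap: 0.3
finger_force: 0.9
```

arm_command(
  plan=[
    [-1,-0.001,0,0,0],
    [-1,-0.001,0,0,0],
  ],
)

```text
clock: 9.05
eef_pos: [540.5, 20.1, 125.3]
eef_rot: [-3.141, -0.0, 1.816]
wrist_force: [-1.3, 3.5, -3.3]
finger_gap: 0.0
finger_force: 2.2
```

Force is rising (3.5 N), so the lever is at the third lane. I'll retreat left, go back behind the ball, and look.

arm_command(
  plan=[
    [-1,0.005,0,0,0],
    [-1,0.025,0,0,0],
    [-1,0.005,-0.025,0,0],
    [-1,0,-0.03,0,0],
    [-1,0,0,0,0],
    [-1,0,0,0,0],
  ],
)

```text
clock: 9.8
eef_pos: [479.5, 40.6, 125.9]
eef_rot: [3.14, 0.001, 1.816]
wrist_force: [0.0, 0.1, 0.8]
finger_gap: 0.1
finger_force: 0.0
```

Run:
```python
from geo import *
c=eyes.camera('wrist');w=c['img'];pickle.dump(c,open('w.pkl','wb'))
print(c['eye'],c['orientation'],c['fx'],c['cx'],c['cy'])
t=eyes.camera('scene')['img'][180:360,190:430]
cv2.imwrite('pics/w5.png',cv2.resize(np.hstack([w,cv2.resize(t,(640,480))]),(800,300),interpolation=cv2.INTER_AREA))
```

```text
[462.6021064  112.62841631 304.15336669] [ 2.88648183e+00 -1.94671089e-03  2.46008072e-01] 371.64829954431775 318.14828389080657 236.38367760829234
```

View pics/w5.png

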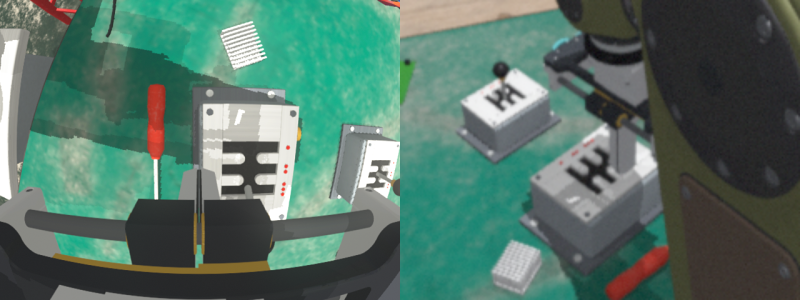

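The wrist view shows the stem at (248,190), in the third lane at the channel's level, with the fingers clear behind it. Next I move in line behind the ball and push forward.

arm_command(
  plan=[
    [-1,-0.02,0,0,0],
    [-1,-0.02,0,0.005,0],
    [-1,-0.016,0,0,0],
    [-1,0,0,0,0],
    [-1,0,0.008,0,0],
    [-1,0,0.008,0,0],
    [-1,0,0.004,0,0],
    [-1,0,0.004,0,0],
    [-1,0,0.004,0,0],
    [-1,0,0.004,0,0],
  ],
)

```text
clock: 11.15
eef_pos: [523.5, -5.9, 120.5]
eef_rot: [-3.141, 0.0, 1.816]
wrist_force: [-2.4, -1.7, 2.3]
finger_gap: 0.9
finger_force: 0.9
```

arm_command(
  plan=[
    [-1,0,0.004,0,0],
    [-1,0,0.004,0,0],
    [-1,0,0.004,0,0],
    [-1,0,0.004,0,0],
    [-1,0,0.004,0,0],
  ],
)

```text
clock: 11.78
eef_pos: [542.9, -1.0, 120.3]
eef_rot: [-3.141, -0.0, 1.816]
wrist_force: [-1.7, 0.9, -1.1]
finger_gap: 1.0
finger_force: 0.8
```

arm_command(
  plan=[
    [-1,0,0.003,0,0],
    [-1,0,0.003,0,0],
    [-1,0,0.002,0,0],
    [-1,0,0.002,0,0],
  ],
)

```text
clock: 12.28
eef_pos: [552.6, 1.3, 120.4]
eef_rot: [-3.141, -0.0, 1.816]
wrist_force: [-2.1, -0.9, -2.1]
finger_gap: 0.4
finger_force: 0.9
```

arm_command(
  plan=[
    [-1,0,0.001,0,0],
    [-1,0,0.001,0,0],
  ],
)

```text
clock: 12.52
eef_pos: [554.5, 1.8, 120.4]
eef_rot: [-3.142, -0.0, 1.816]
wrist_force: [-1.0, -0.9, -1.1]
finger_gap: 0.4
finger_force: 0.9
```

arm_command(
  plan=[
    [-1,0,0.001,0,0],
    [-1,0,0.001,0,0],
  ],
)

```text
clock: 12.78
eef_pos: [556.4, 2.3, 120.5]
eef_rot: [3.142, 0.0, 1.816]
wrist_force: [-1.5, 0.2, -0.8]
finger_gap: 0.2
finger_force: 0.9
```

arm_command(
  plan=[
    [-1,0,0.001,0,0],
    [-1,0,0.001,0,0],
  ],
)

```text
clock: 13.02
eef_pos: [558.4, 2.8, 120.4]
eef_rot: [3.142, 0.0, 1.816]
wrist_force: [-1.1, -1.4, -1.8]
finger_gap: 0.6
finger_force: 0.9
```

arm_command(
  plan=[
    [-1,0,0.001,0,0],
    [-1,0,0.001,0,0],
  ],
)

```text
clock: 13.28
eef_pos: [560.0, 3.2, 120.2]
eef_rot: [-3.141, -0.0, 1.816]
wrist_force: [-4.7, -0.5, -2.8]
finger_gap: 0.4
finger_force: 2.3
```

arm_command(
  plan=[
    [-1,0,0.001,0,0],
    [-1,0,0,0,0],
  ],
)

```text
clock: 13.52
eef_pos: [560.7, 3.5, 120.1]
eef_rot: [-3.14, -0.0, 1.816]
wrist_force: [-6.2, 0.0, -3.2]
finger_gap: 0.2
finger_force: 2.9
```

The force rises to 6 N, so this is the end stop. One last nudge, then withdraw and look.

arm_command(
  plan=[
    [-1,0,0.001,0,0],
    [-1,0,0,0,0],
  ],
)

```text
clock: 13.78
eef_pos: [561.5, 3.7, 119.9]
eef_rot: [-3.139, -0.001, 1.816]
wrist_force: [-6.7, -1.2, -1.6]
finger_gap: 0.5
finger_force: 3.5
```

arm_command(
  plan=[
    [-1,0,-0.008,0,0],
    [-1,0,-0.03,0,0],
    [-1,0,-0.03,0,0],
    [-1,0,0,-0.05,0],
    [-1,0,0,-0.05,0],
    [-1,0,0,-0.05,0],
    [-1,0,-0.05,-0.03,0],
    [-1,-0.04,-0.04,0,0],
    [-1,-0.05,-0.02,0,0],
    [-1,-0.05,0,0,0],
    [-1,-0.05,0,0,0],
    [-1,-0.05,0,0,0],
    [-1,-0.05,0,0,0],
    [-1,0,0,0,0],
    [-1,0,0,0,0],
  ],
)

```text
clock: 15.65
eef_pos: [459.8, -320.4, 300.7]
eef_rot: [3.141, 0.001, 1.816]
wrist_force: [0.5, -0.8, -0.5]
finger_gap: 0.4
finger_force: 0.0
```

Run:
```python
from geo import *
c=eyes.camera('top');pickle.dump(c,open('top2.pkl','wb'))
cv2.imwrite('pics/t6.png',cv2.resize(c['img'][225:345,205:365],None,fx=5,fy=5,interpolation=cv2.INTER_CUBIC))
```

```text
(no output)
```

View pics/t6.png

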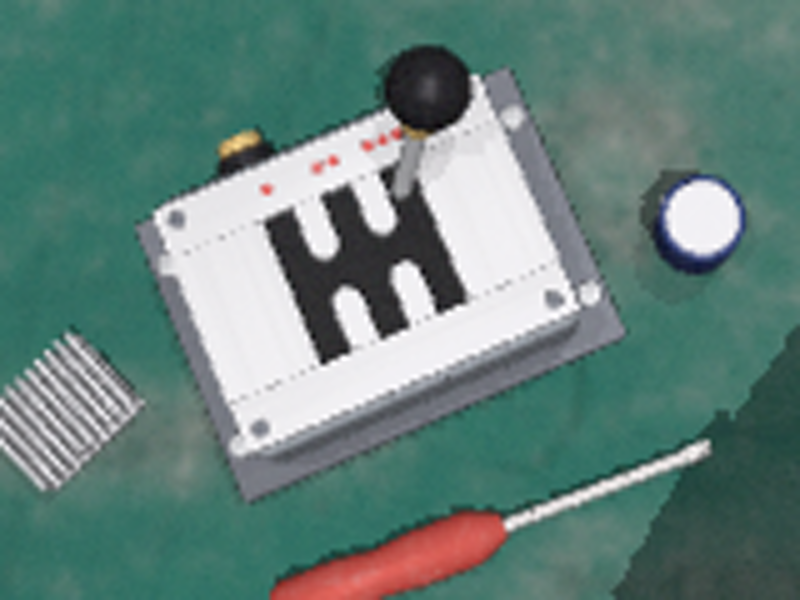

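The ball at (428,88) leans forward in the third slot, and the bystanders are unmoved. I'll check the lean in numbers and hand in if it is home.

Run:
```python
from geo import *
c=pickle.load(open('top2.pkl','rb'))
b,(x,y)=ball(c,205+428/5-.4,225+88/5-.4,[533.7,45.5],.245)
print(b,x,y,np.arctan2(x,b[2]-17))
if 36<x<45 and -54<y<-40: print(ticket.sign_off())
```

```text
[585.50650452  10.56390336 130.99804929] 41.78545251227341 -46.45880667234845 0.3513378322663946
the job is handed in; nothing more can be done
None
```

The lever now stands fully forward in the third slot, with the ball measured 42 mm forward and 46 mm right of the gate centre. I pushed it with closed fingers only, the heat sink, capacitor and screwdriver look unmoved, and the job is handed in.

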